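# Snap the tail cap onto a serviced rotary tattoo pen

## Robot

A 7-joint arm with a two-finger parallel gripper is mounted at the origin on the work surface. World frame = base frame: x ahead of the robot, y to its left, z up, the work surface at z = 0. Lengths are in m, angles in rad, forces in N, time in s.
With the tool pointing down it reaches from about 0.4 to 0.85 m from the base axis. Payload 10.4 kg.
Tool frame: the origin (TCP) lies on the centre line of the jaws, within the pads' length; the fingertips stand 11 mm ahead of it and the grasp point (between the pads) lies 8 mm behind it (tip_reach is the distance from the TCP to the fingertips, in m); z points along the fingers, y is the line along which they close (so a half turn about z gives the same grasp; the last joint's range is limited). The gripper opens to 85 mm and grips with 20 to 120 N. Pads are 22 mm wide; open, the fingers measure 114 mm over their backs; the gripper's body (76 mm by 85 mm) begins 54 mm behind the grasp point. The pads swing forward as they close: fully open they stand 13 mm farther back than shut.
Start: joints at [1.25, 0.332, -0.065, 1.46, 0.022, 1.35, -0.088], TCP at [0.183, -0.598, 0.213] pointing down, gripper open.
Joint ranges: [-2.6, 2.6], [-0.5, 2.12], [-1.47, 1.34], [0.16, 2.42], [-1.27, 4.41], [0.06, 2.06], [-2.6, 2.6]. Speed limits (rad/s): [2.22, 2.22, 2.79, 2.79, 3.14, 3.14, 3.14].

## Interface

Orientations are given as a unit quaternion [x, y, z, w].
In Python, from workcell import get_obs, camera, hand_in, tip_reach gives the robot as it stands. The module is installed in compiled form; this text tells all that it offers.
- The arm moves only by the tool move_arm, never from a script. Its argument "plan" is a list of rows, each an object with "delta_pos": the shift along the tool's x, y, z in shares of 1000 mm (1.0 is 1000 mm), a list of three; "turn": the turn, a rotation vector about the tool's x, y, z in a scale on which 1.0 is 2 rad, a list of three; "fingers": the closure, from 0 (fully open) to 1 (shut). A call has 1 to 12 rows; each row is the pose to reach, as a shift and turn from the pose commanded when the call began, along the tool's axes at that moment; what a row does not reach only later rows make up. A row lasts 1/8 s, in which the tool goes at most 62.5 mm and 10.7 degrees, less where a joint would pass 70% of its speed; a pose out of reach is approached as far as the arm can. Shift and turn numbers lie between -1 and 1, and a call with a number outside is refused. A call with a gripper value outside its range is refused whole. The fingers move at their own pace and stop on an object; "force" is the grip in N (left out, the last holds). Time passes only in rows, so rows that repeat a pose let the fingers close. It gives the time, the measured TCP pose, the force, the opening and the grip force at its end, in the units of the state.
- get_obs(): the state, without advancing time (a new reading comes with each control period).
- camera(name): name is "scene" or "top" or "wrist"; returns a dict with "color" (480x640x3 uint8, red, green, blue), "range_z" (480x640 float32, m along the optical axis (not along the pixel's ray), 0 where there is no reading), "fx", "fy", "cx", "cy" (pixels), "R" (3x3) and "t" (3): a world point X has camera coordinates R X + t; the wrist camera has in their place "tool_from_camera" (4x4, takes a point from camera to tool coordinates, whose origin is the TCP and whose axes are the flange's). Camera axes: x right, y down, z forward; pixel columns grow to the right and rows downward; lengths in m; the calibration is good to about 2 mm. A picture is of the moment at which its call begins: read the wrist's pose just before it.
- hand_in(): hands the job in; it is judged then, once.
The state is a dict: "clock": time; "joint_pos": joint angles; "joint_velocities": joint speeds; "tau": joint torques, N m; "position": TCP position; "ee_rot": TCP orientation; "ft_force": force on the tool from outside, world axes, zero at the start; "torque": the same for the moment, N m; "grip_width": opening from 0.0 (shut) to 1.0 (fully open); "grasp_force": force on a finger pad.
Only numpy, scipy, OpenCV 4.12 (cv2) and the standard library are available. Lean on these libraries where they do the work, as an engineer would, in place of code of your own. Each camera call takes 0.05 s, during which the arm holds its last target. There are 200 camera calls.

## Task

Stand the rotary tattoo pen nose down, fully to the bottom, in the round well of the pine service block that fits it, then set the loose tail cap over the stud on the pen's upper end and press it straight down until it clicks. Keep pressing past the click until the cap's rim is fully home on the metal shoulder and the new rubber grommet under it is squeezed flat, and finish just so, still gripping the cap and bearing down firmly on it while the grommet beds in. Leave the coil machine, the tin, the caliper and the tension screw where they are.

Things in the scene. Friction and masses are not known exactly. Their poses are not given: they have to be found in the camera images.
- pen: Rotary tattoo pen without its tail cap, aluminium, 0.13 to 0.25 kg, standing nose down on the table left or right of the block, 110 mm tall in all. Origin: centre of its nose face (underside); z towards the tail. Nose widens from 26 to 36 mm diameter in the first 7 mm; ringed grip 36 mm to height 32; waist; motor housing 33 mm diameter from height 79 to the shoulder at 90.
- pen_waist (a point): Middle of the pen's plain waist, 57 mm above the nose: 30 mm diameter between heights 38 and 76 mm, the place to grip the pen. z along the pen.
- pen_shoulder (a point): Centre of the pen's flat metal shoulder, 90 mm above the nose; z along the pen. Around the stud a black rubber grommet, 28 mm diameter, stands 3 mm proud of the shoulder; it yields like a spring, about 3 N per mm, and is flush with the shoulder at about 10 N.
- stud_tip (a point): Tip of the pen's steel stud, 20 mm above the shoulder, 10 mm diameter. From it the stud widens to the snap bead, 19 mm diameter, 12 to 13 mm above the shoulder; below that a 14 mm neck.
- cap: Loose tail cap, aluminium thimble, 34 mm outer diameter, 36 mm tall, 0.1 to 0.2 kg, standing mouth down on the table on the side of the block away from the pen. Origin: centre of the open rim; z towards the closed top. Bore 24 mm diameter, 26 mm deep; four sprung balls 7 mm inside the rim leave 15 mm free between them.
- cap_top (a point): Centre of the cap's flat closed top, 36 mm above its rim. Pushing it on: the balls meet the stud's taper with the rim 10 mm above the shoulder, resistance rises to some 7 to 14 N, drops to nothing at the click (rim 8 to 6 mm up), rises again from the grommet (3 mm up) to about 10 N at the metal; let go, it lifts about 2 mm. Push 14 to 20 N in all, grip 30 N or more.
- block: Pine service block, 80 mm (x) by 180 mm (y) by 40 mm high, fixed on the table at any yaw. Origin: centre of its underside. Its top has three wells in a row along its y, each 30 mm deep (floor 10 mm above the table).
- block_hole0 (a point): Centre of the mouth of the large round well, 38 mm diameter, 55 mm from the block's centre towards its -y end; 30 mm deep. The one that fits the pen's 36 mm grip. z up.
- block_hole1 (a point): Centre of the mouth of the small round well, 26 mm diameter, near the block's middle: too small for the pen.
- block_hole2 (a point): Centre of the mouth of the square well, 32 mm wide, 56 mm from the block's centre towards its +y end: too small for the pen.
- coil_machine: Rusted iron coil machine frame with its two black coils, 90 by 36 by 68 mm, standing beyond the block. Not part of the job. Origin: centre of its underside.
- tin: Open round tin of spare grommets, 70 mm diameter, 24 mm high, standing beyond the block. Not part of the job. Origin: centre of its underside.
- caliper: Brass dial caliper lying flat, 235 mm long, 16 mm wide beam, jaws to 64 mm on one side, dial 42 mm across, 18 mm high, far to the left. Not part of the job. Origin: underside of the beam's middle.
- tension_screw: Brass tension screw standing on its knurled head, head 18 mm diameter, 39 mm high, far to the right. Not part of the job. Origin: centre of its underside.
Not all that is in view belongs to the job. There is more than one size of the block; the one meant has the size given above.

How it is judged:
By the outcome, as a careful person would: the job done as asked, in the order asked, and still so for the second after the job is handed in, while the arm keeps its last pose, push and grip.
It also fails if it takes over 64 s, if anything falls off the work surface, if the arm or the gripper's body presses on something with over 40 N, if the wrist force passes 120 N, or if a joint passes its speed limit or range.

## Working session

There is one attempt and no reset: what is moved stays moved. The work goes in short steps, Python scripts to look and compute and a tool call to move; the robot and the scene stay as the last step left them, time stands still between calls to the robot, and variables do not carry over. Pictures are saved under pics/ and viewed, at most 10 in all, crops included, and the job is handed in when it is done.

Besides the shell and the picture viewer there is one more tool, called after "Call:" by a JSON object that holds its "api" and its "payload". move_arm: Moves the arm, as the interface text tells. Its arguments: {"type":"object","properties":{"plan":{"type":"array","items":{"type":"object","properties":{"delta_pos":{"type":"array","items":{"type":"number"}},"turn":{"type":"array","items":{"type":"number"}},"fingers":{"type":"number"}}}},"force":{"type":"number"}},"required":["plan"]}

```bash
mkdir -p pics; cat > h.py <<'E'
import numpy as np, cv2
from workcell import get_obs, camera, hand_in, tip_reach
from scipy.spatial.transform import Rotation as Rn
def pts(c):
    z=c["range_z"]; v,u=np.mgrid[:480,:640]
    P=np.stack([(u-c["cx"])/c["fx"]*z,(v-c["cy"])/c["fy"]*z,z],-1)
    W=(P-c["t"])@c["R"]; W[z==0]=np.nan
    return W
E
python3 - <<'E'
from h import *
o=get_obs(); print({k:np.round(v,3) for k,v in o.items()}, tip_reach)
for n in ("scene","top"):
    c=camera(n); cv2.imwrite(f"pics/{n}0.png",c["color"][:,:,::-1]); np.savez(f"{n}0.npz",**c)
    print(n,c["fx"],np.round(c["R"],3).tolist(),np.round(c["t"],3))
E
```

```text
{'clock': np.float64(0.0), 'joint_pos': array([ 1.25 ,  0.333, -0.065,  1.461,  0.022,  1.35 , -0.089]), 'joint_velocities': array([-0.001, -0.002,  0.   ,  0.001,  0.001, -0.   , -0.   ]), 'tau': array([ 1.0000e-03, -6.2545e+01,  5.0000e-02, -3.9160e+01,  1.6000e-02,
        1.0000e-02, -0.0000e+00]), 'position': array([ 0.183, -0.597,  0.212]), 'ee_rot': array([ 0.989,  0.148, -0.   , -0.001]), 'ft_force': array([-0.375, -0.363,  1.144]), 'torque': array([-0.013, -0.056,  0.004]), 'grasp_force': np.float64(0.0), 'grip_width': np.float64(1.004)} 0.011
scene 461.97441022248375 [[0.464, 0.886, 0.012], [0.775, -0.399, -0.491], [-0.43, 0.237, -0.871]] [-0.28  -0.387  1.335]
top 486.10135037853274 [[-0.01, -1.0, -0.002], [-0.997, 0.01, -0.081], [0.081, 0.001, -0.997]] [0.025 0.569 1.293]
```

View pics/scene0.png

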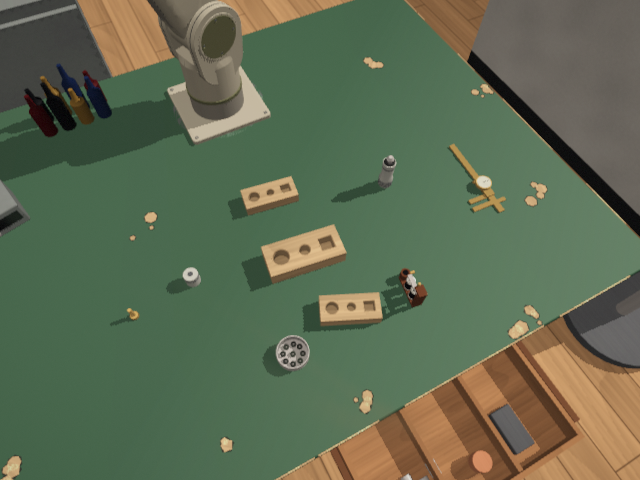

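View pics/top0.png

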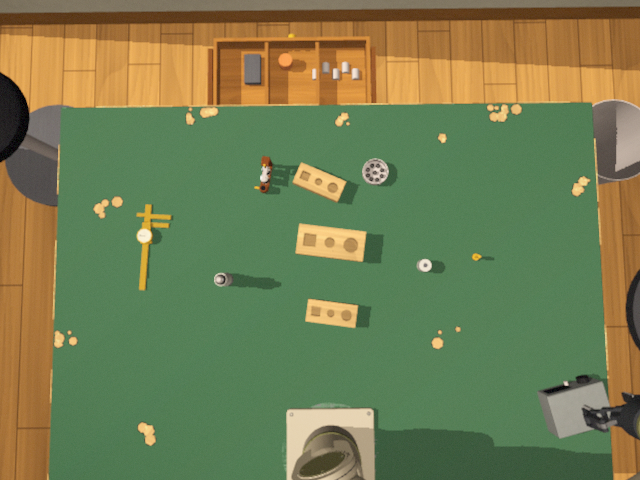

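The scene view shows the pen at (388,170), cap at (192,277) and three pine blocks at (270,195), (304,252) and (350,308). In the top view the blocks are at (332,313), (331,243) and (320,182), the pen at (222,280) and the cap at (425,265). The middle block, about 68 px or 180 mm long, fits the description. I'll measure it and check it in a crop.

```bash
cat > m.py <<'E'
from h import *
c=dict(np.load("top0.npz")); W=pts(c); im=c["color"]; hsv=cv2.cvtColor(im,cv2.COLOR_RGB2HSV)
def ray(c,uv,z):
    uv=np.atleast_2d(uv).astype(float); d=np.c_[(uv[:,0]-c["cx"])/c["fx"],(uv[:,1]-c["cy"])/c["fy"],np.ones(len(uv))]@c["R"]
    C=-c["R"].T@c["t"]; return C+d*((z-C[2])/d[:,2])[:,None]
if __name__=="__main__":
    C=-c["R"].T@c["t"]; print("cam",C)
    print("table z",np.nanmedian(W[200:330,200:450,2]))
    for n,(u0,v0,u1,v1) in dict(near=(295,290,370,335),mid=(285,215,380,270),far=(285,155,355,208)).items():
        m=np.zeros((480,640),np.uint8); s=hsv[v0:v1,u0:u1]
        m[v0:v1,u0:u1]=((s[...,0]<28)&(s[...,1]>50)&(s[...,2]>60)).astype(np.uint8)
        zt=np.nanpercentile(W[m>0][:,2],80)
        m2=(m>0)&(np.abs(W[...,2]-zt)<.008); m2=cv2.morphologyEx(m2.astype(np.uint8),cv2.MORPH_CLOSE,np.ones((3,3)))
        k,_=cv2.findContours(m2,cv2.RETR_EXTERNAL,cv2.CHAIN_APPROX_NONE); k=max(k,key=cv2.contourArea)[:,0]
        P=ray(c,k,zt)[:,:2].astype(np.float32)*1000
        r=cv2.minAreaRect(P); print(n,"ztop",zt,r)
    for n,(u0,v0,u1,v1) in dict(pen=(205,265,240,295),cap=(410,250,440,280)).items():
        s=W[v0:v1,u0:u1].reshape(-1,3); q=s[s[:,2]>.02]; print(n,len(q),"zmax",np.nanmax(q[:,2]),q.mean(0)); 
        t=q[q[:,2]>np.nanpercentile(q[:,2],97)-.006]; print(" top",len(t),t.mean(0),(t.min(0)+t.max(0))/2,t.max(0)-t.min(0))
    s=dict(np.load("scene0.npz"))["color"]
    A=cv2.resize(im[210:300,200:450],None,fx=3.2,fy=3.2,interpolation=cv2.INTER_CUBIC)
    B=cv2.resize(s[140:305,175:405],None,fx=1.75,fy=1.75,interpolation=cv2.INTER_CUBIC)
    o=np.zeros((600,800,3),np.uint8); o[:288]=A; o[290:290+B.shape[0],:B.shape[1]]=B
    cv2.imwrite("pics/crop.png",o[:,:,::-1])
E
python3 m.py
```

```text
cam [0.46268979 0.01827969 1.33500981]
table z 0.0007894303151554508
near ztop 0.031485981998408595 ((369.84954833984375, -4.909492492675781), (132.60452270507812, 59.517459869384766), 81.89390563964844)
mid ztop 0.04216076146269943 ((557.2489624023438, -4.9850311279296875), (179.54014587402344, 80.30599975585938), 82.2379150390625)
far ztop 0.031545793065336274 ((723.5286865234375, 24.50916290283203), (132.86940002441406, 60.24322509765625), 65.9771728515625)
pen 204 zmax 0.11233512726905391 [0.46239005 0.27317717 0.07720109]
 top 31 [0.46277894 0.27723889 0.1089627 ] [0.46380545 0.27687103 0.10922015] [0.01511599 0.01491668 0.00622996]
cap 133 zmax 0.044665052783311295 [ 0.49408904 -0.25501709  0.03560867]
 top 85 [ 0.49410174 -0.25584389  0.0377108 ] [ 0.49415613 -0.25604308  0.04001872] [0.02938375 0.03054785 0.00929267]
```

View pics/crop.png

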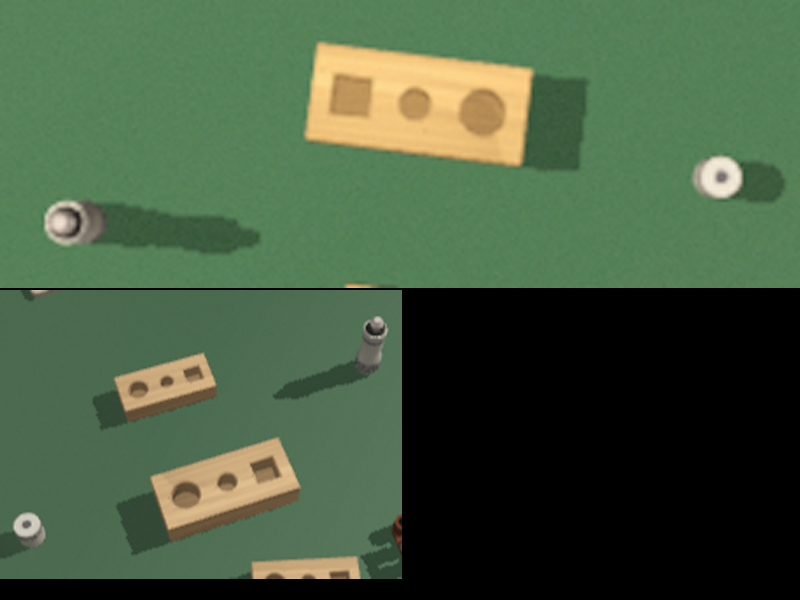

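The crop confirms the block: the large round well is at crop (482,111), at the right (-y) end, with the square well at the left. The size measures 180x80x42 mm, and only the middle block matches. I'll move over the cap and look with the wrist camera on the way.

Careful with the scale: turns go in shares of 2 rad. That gives: 0.297 rad / 2 = 0.1485.

Call:
{"api": "move_arm", "payload": {"plan": [{"delta_pos": [0.0497, -0.0295, -0.0046], "turn": [0, 0, 0.04]}, {"delta_pos": [0.0994, -0.059, -0.0093], "turn": [0, 0, 0.08]}, {"delta_pos": [0.149, -0.0885, -0.014], "turn": [0, 0, 0.12]}, {"delta_pos": [0.199, -0.118, -0.0185], "turn": [0, 0, 0.1485]}, {"delta_pos": [0.248, -0.147, -0.023], "turn": [0, 0, 0.1485]}, {"delta_pos": [0.298, -0.177, -0.028], "turn": [0, 0, 0.1485]}, {"delta_pos": [0.348, -0.206, -0.032], "turn": [0, 0, 0.1485]}, {"delta_pos": [0.398, -0.236, -0.037], "turn": [0, 0, 0.1485]}, {"delta_pos": [0.398, -0.236, -0.037], "turn": [0, 0, 0.1485]}, {"delta_pos": [0.398, -0.236, -0.037], "turn": [0, 0, 0.1485]}]}}

```text
validation failed for argument at $.pl...
```

```bash
cat >> h.py <<'E'
def wrist(name):
    o=get_obs(); c=camera("wrist"); Rt=Rn.from_quat(o["ee_rot"]).as_matrix(); T=c["tool_from_camera"]
    Rc=Rt@T[:3,:3]; tc=Rt@T[:3,3]+o["position"]
    c["R"]=Rc.T; c["t"]=-Rc.T@tc
    cv2.imwrite(f"pics/{name}.png",c["color"][:,:,::-1]); np.savez(f"{name}.npz",**c)
    print({k:np.round(o[k],4).tolist() for k in ("clock","position","ee_rot","ft_force","grip_width","grasp_force","joint_pos")})
    return o,c
E
python3 - <<'E'
from h import *
o,c=wrist("w1"); print(np.round(c["tool_from_camera"],3).tolist(),c["fx"])
W=pts(c); q=W[(W[...,2]>.02)&(W[...,2]<.06)]; print(len(q), q.min(0),q.max(0),np.median(q,0))
E
```

```text
{'clock': 0.1, 'position': [0.1833, -0.5971, 0.2122], 'ee_rot': [0.9889, 0.1484, -0.0001, -0.0006], 'ft_force': [-0.2715, 0.2033, 0.5036], 'grip_width': 0.9978, 'grasp_force': 0.0, 'joint_pos': [1.2504, 0.3328, -0.0647, 1.4608, 0.0216, 1.3499, -0.0885]}
[[-0.0, -0.95, -0.313, 0.08], [1.0, -0.001, 0.001, 0.001], [-0.001, -0.313, 0.95, -0.159], [0.0, 0.0, 0.0, 1.0]] 402.57221168441225
3826 [-0.15819372 -0.72227758  0.02002392] [ 0.20066329 -0.34124132  0.05999829] [ 0.17231419 -0.61852116  0.04074661]
```

View pics/w1.png

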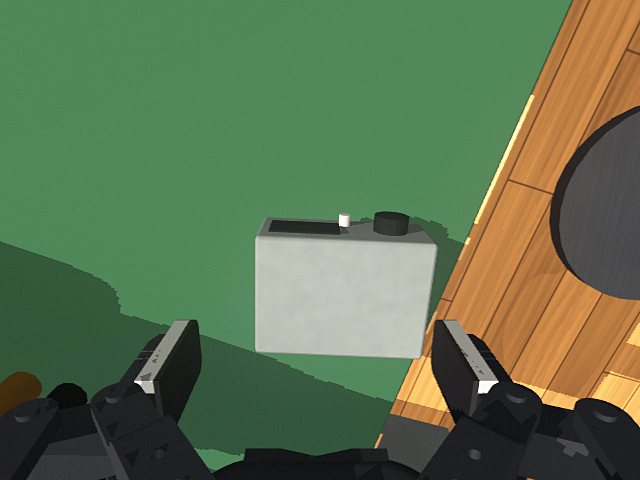

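The wrist view shows the start pose, with a grey power box between the fingers at (345,295) and no job item in view. The plan was refused, so I'll retry with fingers in each row.

In the tool's units: 0.297 rad / 2 = 0.1485.

Call:
{"api": "move_arm", "payload": {"plan": [{"delta_pos": [0.0497, -0.0295, -0.0046], "turn": [0, 0, 0.04], "fingers": 0}, {"delta_pos": [0.0994, -0.059, -0.0093], "turn": [0, 0, 0.08], "fingers": 0}, {"delta_pos": [0.149, -0.0885, -0.014], "turn": [0, 0, 0.12], "fingers": 0}, {"delta_pos": [0.199, -0.118, -0.0185], "turn": [0, 0, 0.1485], "fingers": 0}, {"delta_pos": [0.248, -0.147, -0.023], "turn": [0, 0, 0.1485], "fingers": 0}, {"delta_pos": [0.298, -0.177, -0.028], "turn": [0, 0, 0.1485], "fingers": 0}, {"delta_pos": [0.348, -0.206, -0.032], "turn": [0, 0, 0.1485], "fingers": 0}, {"delta_pos": [0.398, -0.236, -0.037], "turn": [0, 0, 0.1485], "fingers": 0}, {"delta_pos": [0.398, -0.236, -0.037], "turn": [0, 0, 0.1485], "fingers": 0}], "force": 40}}

```text
clock: 1.27
position: [0.4976, -0.2501, 0.2501]
ee_rot: [1.0, 0.005, 0.001, -0.001]
ft_force: [-0.9, 0.1, 0.5]
grip_width: 0.998
grasp_force: 0.0
```

```bash
python3 - <<'E'
from h import *
o,c=wrist("w2"); W=pts(c)
near=np.hypot(W[...,0]-.494,W[...,1]+.256)<.05
q=W[near&(W[...,2]>.032)&(W[...,2]<.05)]; print(len(q),q.min(0),q.max(0),(q.min(0)+q.max(0))/2,np.median(q,0))
print("table",np.nanmedian(W[near][:,2]))
E
```

```text
{'clock': 1.275, 'position': [0.4976, -0.2501, 0.2501], 'ee_rot': [1.0, 0.0046, 0.0006, -0.0008], 'ft_force': [-0.8883, 0.1364, 0.5063], 'grip_width': 0.9982, 'grasp_force': 0.0, 'joint_pos': [0.6981, 0.1859, -0.3579, 1.5731, 0.0638, 1.3938, -1.227]}
934 [ 0.47707974 -0.27617214  0.03204993] [ 0.51040865 -0.2436232   0.03696576] [ 0.4937442  -0.25989767  0.03450785] [ 0.49442363 -0.25965884  0.03432841]
table 0.3314728011414042
```

View pics/w2.png

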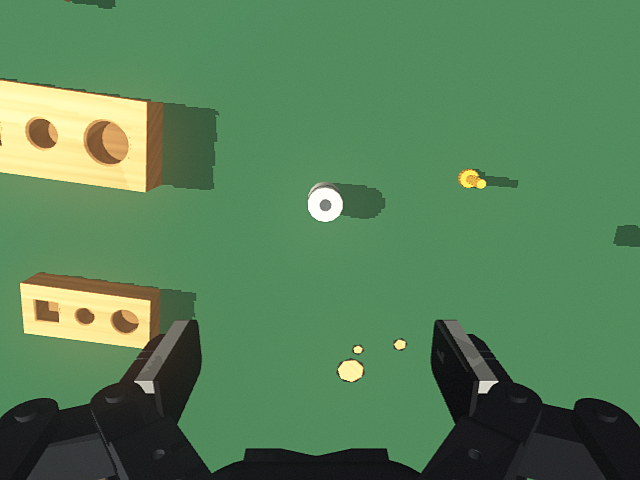

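In the tool's units: 0.01 rad / 2 = 0.005.

Call:
{"api": "move_arm", "payload": {"plan": [{"delta_pos": [0.013, -0.048, 0], "turn": [0, 0, 0.005], "fingers": 0}, {"delta_pos": [0.026, -0.095, 0], "turn": [0, 0, 0.005], "fingers": 0}, {"delta_pos": [0.039, -0.143, 0], "turn": [0, 0, 0.005], "fingers": 0}, {"delta_pos": [0.052, -0.19, 0], "turn": [0, 0, 0.005], "fingers": 0}, {"delta_pos": [0.052, -0.19, 0], "turn": [0, 0, 0.005], "fingers": 0}, {"delta_pos": [0.052, -0.19, 0], "turn": [0, 0, 0.005], "fingers": 0}]}}

```text
clock: 2.08
position: [0.5461, -0.0669, 0.2496]
ee_rot: [1.0, -0.006, -0.0, 0.0]
ft_force: [-0.5, -0.0, 0.3]
grip_width: 0.998
grasp_force: 0.0
```

The cap is at (325,203) in the wrist view, the large well at (107,142), and the tension screw at (470,180). I'll measure the cap and the well by colour and circle fits in the wrist and top pictures.

```bash
cat > m2.py <<'E'
from h import *
from m import ray
def ell(c,mask,z):
    k,_=cv2.findContours(mask.astype(np.uint8),cv2.RETR_EXTERNAL,cv2.CHAIN_APPROX_NONE); k=max(k,key=cv2.contourArea)[:,0]
    P=ray(c,k,z)[:,:2].astype(np.float32)*1000; e=cv2.fitEllipse(P); return k.mean(0).round(1),np.round(e[0],1),np.round(e[1],1)
def white(c,ctr,r,z):
    m=np.zeros((480,640),np.uint8); cv2.circle(m,ctr,r,1,-1)
    hsv=cv2.cvtColor(c["color"],cv2.COLOR_RGB2HSV); return ell(c,(m>0)&(hsv[...,1]<40)&(hsv[...,2]>150),z)
def block(c,u0,v0,u1,v1):
    hsv=cv2.cvtColor(c["color"],cv2.COLOR_RGB2HSV); W=pts(c)
    m=np.zeros((480,640),bool); m[v0:v1,u0:u1]=1
    m&=(hsv[...,0]<28)&(hsv[...,1]>50)&(np.abs(W[...,2]-.040)<.004)
    m=m.astype(np.uint8)
    k,h=cv2.findContours(m,cv2.RETR_CCOMP,cv2.CHAIN_APPROX_NONE); i=int(np.argmax([cv2.contourArea(a) for a in k]))
    r=cv2.minAreaRect(ray(c,k[i][:,0],.04)[:,:2].astype(np.float32)*1000); print(" block",np.round(r[0],1),np.round(r[1],1),round(r[2],2))
    for j in range(len(k)):
        if h[0][j][3]==i and cv2.contourArea(k[j])>30: 
            e=cv2.fitEllipse(ray(c,k[j][:,0],.04)[:,:2].astype(np.float32)*1000); print(" hole",np.round(e[0],1),np.round(e[1],1))
E
python3 - <<'E'
from m2 import *
t=dict(np.load("top0.npz")); w=dict(np.load("w2.npz"))
print("cap top",white(t,(425,265),12,.036)); print("cap wrist",white(w,(325,203),25,.036))
block(t,285,215,380,270)
o,c=wrist("w3"); block(c,0,0,640,480)
E
```

```text
cap top (array([424.3, 264.9]), array([ 493.1, -255.5]), array([32.3, 38.2]))
cap wrist (array([323.2, 200.6]), array([ 495.5, -259.1]), array([31.6, 36.1]))
 block [557.6  -5.1] [179.7  80.1] 82.24
 hole [549.9 -58.9] [40.5 43. ]
 hole [558.9  -4.5] [28.7 34.8]
 hole [565.7  50.5] [41.5 44.3]
{'clock': 2.075, 'position': [0.5461, -0.0669, 0.2496], 'ee_rot': [1.0, -0.0055, -0.0003, 0.0004], 'ft_force': [-0.5375, -0.0265, 0.3099], 'grip_width': 0.9981, 'grasp_force': 0.0, 'joint_pos': [0.4712, 0.1853, -0.4921, 1.584, 0.0894, 1.3952, -1.6113]}
 block [557.3  -8.1] [179.   79.9] 82.31
 hole [550.3 -62.2] [38.5 38.7]
 hole [557.6  -6.4] [26.6 27. ]
 hole [564.8  46.3] [38.3 38.9]
 hole [578.1  71.9] [13.1 16. ]
```

View pics/w3.png

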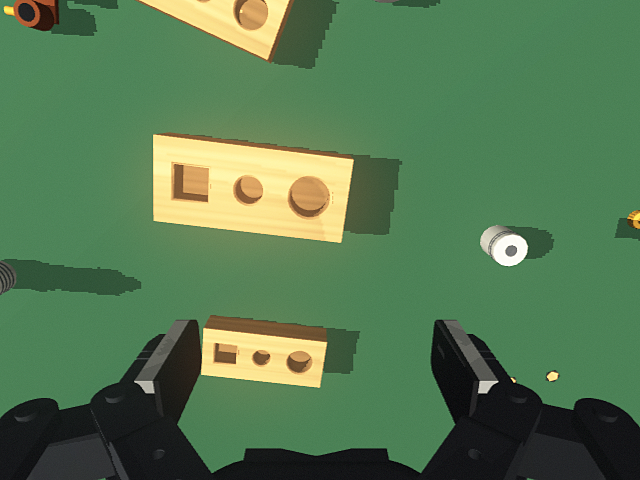

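Call:
{"api": "move_arm", "payload": {"plan": [{"delta_pos": [-0.014, -0.056, 0], "turn": [0, 0, 0], "fingers": 0}, {"delta_pos": [-0.028, -0.111, 0], "turn": [0, 0, 0], "fingers": 0}, {"delta_pos": [-0.042, -0.167, 0], "turn": [0, 0, 0], "fingers": 0}, {"delta_pos": [-0.056, -0.223, 0], "turn": [0, 0, 0], "fingers": 0}, {"delta_pos": [-0.07, -0.278, 0], "turn": [0, 0, 0], "fingers": 0}, {"delta_pos": [-0.083, -0.334, 0], "turn": [0, 0, 0], "fingers": 0}, {"delta_pos": [-0.083, -0.334, 0], "turn": [0, 0, 0], "fingers": 0}, {"delta_pos": [-0.083, -0.334, 0], "turn": [0, 0, 0], "fingers": 0}]}}

```text
clock: 3.12
position: [0.4675, 0.2679, 0.2496]
ee_rot: [1.0, -0.006, -0.0, 0.0]
ft_force: [0.3, -1.0, 0.6]
grip_width: 1.0
grasp_force: 0.0
```

Wrist view 3 shows the block centred, with the large well at (309,196) measuring 38.5 mm and the cap at (505,248). Now the pen.

```bash
python3 - <<'E'
from h import *
from m2 import ell
o,c=wrist("w4"); W=pts(c)
near=np.hypot(W[...,0]-.463,W[...,1]-.275)<.05
for a,b in ((.1,.115),(.086,.096),(.0,.0)):
    m=near&(W[...,2]>a)&(W[...,2]<b); 
    if m.sum()<10: continue
    q=W[m]; print(a,b,len(q),((q.min(0)+q.max(0))/2).round(4),(q.max(0)-q.min(0)).round(4),np.median(q,0).round(4), ell(c,m,.09 if a<.1 else .11))
cv2.imwrite("pics/w4c.png",c["color"][60:360,120:520,::-1])
E
```

```text
{'clock': 3.125, 'position': [0.4675, 0.2679, 0.2496], 'ee_rot': [1.0, -0.0058, -0.0, 0.0005], 'ft_force': [0.3151, -0.9606, 0.58], 'grip_width': 0.9999, 'grasp_force': 0.0, 'joint_pos': [0.0602, 0.1951, -0.7533, 1.6016, 0.1357, 1.3991, -2.2893]}
0.1 0.115 415 [0.4618 0.276  0.1052] [0.0176 0.0176 0.0102] [0.4633 0.2757 0.1058] (array([304.2, 225.7]), array([464. , 275.5]), array([17.2, 17.5]))
0.086 0.096 783 [0.4617 0.2755 0.0896] [0.0327 0.0315 0.0072] [0.4668 0.2749 0.0904] (array([304.7, 220.9]), array([462.1, 275.6]), array([31.4, 32.3]))
```

View pics/w4c.png

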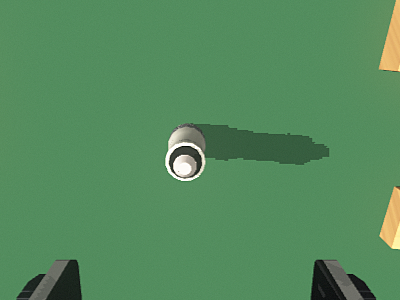

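The pen is at crop (186,162), frame (305,222), standing clear. Its shoulder measures 32 mm across at z = 0.090, centred at (0.462, 0.276). I'll descend around the waist.

In the tool's units: -0.0116 rad / 2 = -0.0058.

Call:
{"api": "move_arm", "payload": {"plan": [{"delta_pos": [-0.003, -0.004, 0.03], "turn": [0, 0, -0.003], "fingers": 0}, {"delta_pos": [-0.0058, -0.0077, 0.07], "turn": [0, 0, -0.0058], "fingers": 0}, {"delta_pos": [-0.0058, -0.0077, 0.11], "turn": [0, 0, -0.0058], "fingers": 0}, {"delta_pos": [-0.0058, -0.0077, 0.14], "turn": [0, 0, -0.0058], "fingers": 0}, {"delta_pos": [-0.0058, -0.0077, 0.165], "turn": [0, 0, -0.0058], "fingers": 0}, {"delta_pos": [-0.0058, -0.0077, 0.18], "turn": [0, 0, -0.0058], "fingers": 0}, {"delta_pos": [-0.0058, -0.0077, 0.192], "turn": [0, 0, -0.0058], "fingers": 0}, {"delta_pos": [-0.0058, -0.0077, 0.196], "turn": [0, 0, -0.0058], "fingers": 0}, {"delta_pos": [-0.0058, -0.0077, 0.199], "turn": [0, 0, -0.0058], "fingers": 0}, {"delta_pos": [-0.0058, -0.0077, 0.199], "turn": [0, 0, -0.0058], "fingers": 0}]}}

```text
clock: 4.42
position: [0.461, 0.2776, 0.0512]
ee_rot: [1.0, 0.001, 0.0, -0.0]
ft_force: [-0.3, -0.3, -0.2]
grip_width: 1.003
grasp_force: 0.0
```

Call:
{"api": "move_arm", "payload": {"plan": [{"delta_pos": [0.001, 0.002, 0.001], "turn": [0, 0, 0], "fingers": 0}, {"delta_pos": [0.001, 0.002, 0.001], "turn": [0, 0, 0], "fingers": 0.4}, {"delta_pos": [0.001, 0.002, 0.001], "turn": [0, 0, 0], "fingers": 0.8}, {"delta_pos": [0.001, 0.002, 0.001], "turn": [0, 0, 0], "fingers": 1}, {"delta_pos": [0.001, 0.002, 0.001], "turn": [0, 0, 0], "fingers": 1}, {"delta_pos": [0.001, 0.002, 0.001], "turn": [0, 0, 0], "fingers": 1}, {"delta_pos": [0.001, 0.002, 0.001], "turn": [0, 0, 0], "fingers": 1}, {"delta_pos": [0.001, 0.002, 0.001], "turn": [0, 0, 0], "fingers": 1}], "force": 50}}

```text
clock: 5.42
position: [0.4621, 0.2756, 0.0502]
ee_rot: [1.0, 0.001, 0.0, -0.0]
ft_force: [-0.1, -0.6, 5.1]
grip_width: 0.361
grasp_force: 49.5
```

Call:
{"api": "move_arm", "payload": {"plan": [{"delta_pos": [0, 0, -0.01], "turn": [0, 0, 0], "fingers": 1}, {"delta_pos": [0, 0, -0.03], "turn": [0, 0, 0], "fingers": 1}, {"delta_pos": [0, 0, -0.06], "turn": [0, 0, 0], "fingers": 1}, {"delta_pos": [0, 0, -0.08], "turn": [0, 0, 0], "fingers": 1}, {"delta_pos": [0, 0, -0.08], "turn": [0, 0, 0], "fingers": 1}, {"delta_pos": [0, 0, -0.08], "turn": [0, 0, 0], "fingers": 1}]}}

```text
clock: 6.18
position: [0.4615, 0.275, 0.1291]
ee_rot: [1.0, 0.001, -0.0, 0.0]
ft_force: [0.5, -0.2, -2.9]
grip_width: 0.364
grasp_force: 49.9
```

```bash
python3 - <<'E'
from h import *
from m2 import ell
o,c=wrist("w5"); W=pts(c); p=o["position"]; z0=p[2]-.05
near=np.hypot(W[...,0]-p[0],W[...,1]-p[1])<.04
for a,b,h in ((.1,.115,.11),(.086,.096,.09)):
    m=near&(W[...,2]>a+z0)&(W[...,2]<b+z0); m[250:]=m[250:] 
    if m.sum()<10: print("none");continue
    q=W[m]-p; print(len(q),((q.min(0)+q.max(0))/2).round(4),(q.max(0)-q.min(0)).round(4),np.median(q,0).round(4), ell(c,m,h+z0))
cv2.imwrite("pics/w5c.png",c["color"][:,:,::-1])
E
```

```text
{'clock': 6.175, 'position': [0.4615, 0.275, 0.1291], 'ee_rot': [1.0, 0.0011, -0.0004, 0.0004], 'ft_force': [0.5346, -0.1669, -2.9202], 'grip_width': 0.3636, 'grasp_force': 49.8592, 'joint_pos': [0.0265, 0.2907, -0.7475, 1.7676, 0.2135, 1.1676, -2.3533]}
6291 [ 0.0019 -0.0002  0.0575] [0.0261 0.0766 0.015 ] [ 0.0067 -0.001   0.0569] (array([316.8, 377.6]), array([467.7, 273.8]), array([16.6, 18.4]))
5598 [ 0.002  -0.0008  0.041 ] [0.0295 0.0587 0.01  ] [ 0.0073 -0.0007  0.0407] (array([314. , 346.8]), array([464.4, 273.9]), array([29.1, 51.5]))
```

View pics/w5c.png

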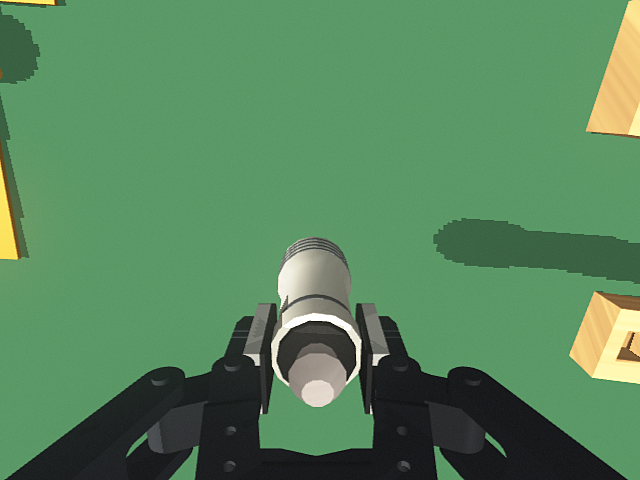

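The pen is held upright with its stud at (317,390). I'll carry it over the large well and measure the ring offset from this same picture.

```bash
python3 - <<'E'
from h import *
from m import ray
c=dict(np.load("w5.npz")); hsv=cv2.cvtColor(c["color"],cv2.COLOR_RGB2HSV); p=np.array([.4615,.275,.1291])
print(c["cx"],c["cy"])
W=pts(c)
for v in (330,340,350):
    r=np.where((hsv[v,230:410,2]>150)&(hsv[v,230:410,1]<60))[0]+230; print(v,r.min(),r.max(),[(ray(c,[u,v],.169)[0]-p).round(4).tolist() for u in (r.min(),r.max()+1)])
for v in (370,385,395):
    r=np.where((hsv[v,290:345,2]>110))[0]+290; print(v,r.min(),r.max(),(ray(c,[(r.min()+r.max()+1)/2,v],.185)[0]-p).round(4))
q=W[386:398,306:330].reshape(-1,3)-p; print("studtip",np.nanmedian(q,0).round(4))
E
```

```text
315.80610735496566 243.38538234676514
330 278 354 [[0.0106, 0.0117, 0.0399], [0.0107, -0.0142, 0.0399]]
340 273 361 [[0.0068, 0.0135, 0.0399], [0.0068, -0.0166, 0.0399]]
350 271 360 [[0.0029, 0.0143, 0.0399], [0.0029, -0.0165, 0.0399]]
370 290 344 [ 0.0064 -0.0015  0.0559]
385 290 344 [ 0.001  -0.0015  0.0559]
395 290 344 [-0.0027 -0.0015  0.0559]
studtip [ 0.0003 -0.0015  0.058 ]
```

Call:
{"api": "move_arm", "payload": {"plan": [{"delta_pos": [0.006, 0.022, -0.01], "turn": [0, 0, 0], "fingers": 1}, {"delta_pos": [0.015, 0.06, -0.01], "turn": [0, 0, 0], "fingers": 1}, {"delta_pos": [0.026, 0.1, -0.01], "turn": [0, 0, 0], "fingers": 1}, {"delta_pos": [0.037, 0.14, -0.01], "turn": [0, 0, 0], "fingers": 1}, {"delta_pos": [0.047, 0.18, -0.01], "turn": [0, 0, 0], "fingers": 1}, {"delta_pos": [0.057, 0.22, -0.01], "turn": [0, 0, 0], "fingers": 1}, {"delta_pos": [0.068, 0.26, -0.01], "turn": [0, 0, 0], "fingers": 1}, {"delta_pos": [0.078, 0.3, -0.01], "turn": [0, 0, 0], "fingers": 1}, {"delta_pos": [0.085, 0.326, -0.01], "turn": [0, 0, 0], "fingers": 1}, {"delta_pos": [0.088, 0.3375, -0.01], "turn": [0, 0, 0], "fingers": 1}, {"delta_pos": [0.088, 0.3375, -0.01], "turn": [0, 0, 0], "fingers": 1}, {"delta_pos": [0.088, 0.3375, -0.01], "turn": [0, 0, 0], "fingers": 1}]}}

```text
clock: 7.72
position: [0.5504, -0.0601, 0.1397]
ee_rot: [1.0, 0.002, -0.0, -0.0]
ft_force: [0.5, 0.6, -2.0]
grip_width: 0.363
grasp_force: 50.0
```

```bash
python3 - <<'E'
from h import *
o,c=wrist("w6")
E
```

```text
{'clock': 7.725, 'position': [0.5504, -0.0601, 0.1397], 'ee_rot': [1.0, 0.0022, -0.0002, -0.0003], 'ft_force': [0.5336, 0.6172, -2.0086], 'grip_width': 0.363, 'grasp_force': 49.9662, 'joint_pos': [0.4928, 0.2773, -0.5412, 1.723, 0.1523, 1.1837, -1.6557]}
```

View pics/w6.png

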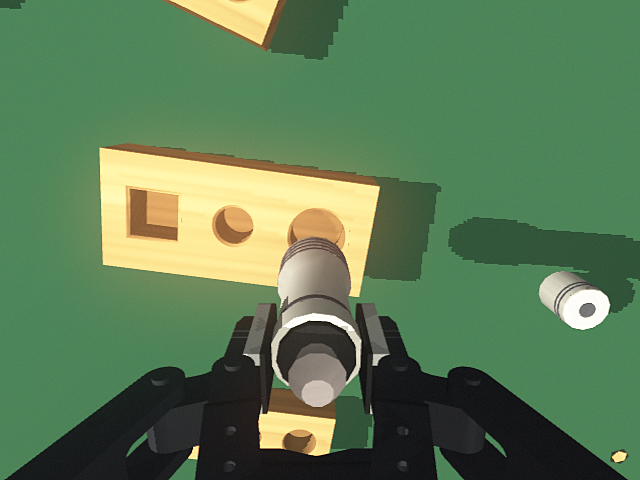

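The pen is right above the well, whose visible rim arc is at (316,215), with the cap at (585,305). I'll recheck the block rectangle from this view.

```bash
python3 - <<'E'
from m2 import *
c=dict(np.load("w6.npz")); hsv=cv2.cvtColor(c["color"],cv2.COLOR_RGB2HSV); W=pts(c)
m=(hsv[...,0]<28)&(hsv[...,1]>50)&(np.abs(W[...,2]-.040)<.004); m[310:]=0; m[:140]=0
k,_=cv2.findContours(m.astype(np.uint8),cv2.RETR_EXTERNAL,cv2.CHAIN_APPROX_NONE); P=np.vstack([a[:,0] for a in k if cv2.contourArea(a)>300])
r=cv2.minAreaRect(ray(c,P,.04)[:,:2].astype(np.float32)*1000); print(r)
a=np.deg2rad(r[2]); print(np.array(r[0])-55*np.array([np.cos(a),np.sin(a)]))
E
```

```text
((557.6340942382812, -8.108642578125), (178.70831298828125, 80.03353881835938), 82.29881286621094)
[550.26372475 -62.61256586]
```

Call:
{"api": "move_arm", "payload": {"plan": [{"delta_pos": [-0.0003, 0.0009, 0.01], "turn": [0, 0, 0], "fingers": 1}, {"delta_pos": [-0.0003, 0.0009, 0.025], "turn": [0, 0, 0], "fingers": 1}, {"delta_pos": [-0.0003, 0.0009, 0.038], "turn": [0, 0, 0], "fingers": 1}, {"delta_pos": [-0.0003, 0.0009, 0.045], "turn": [0, 0, 0], "fingers": 1}, {"delta_pos": [-0.0003, 0.0009, 0.049], "turn": [0, 0, 0], "fingers": 1}, {"delta_pos": [-0.0003, 0.0009, 0.053], "turn": [0, 0, 0], "fingers": 1}, {"delta_pos": [-0.0003, 0.0009, 0.056], "turn": [0, 0, 0], "fingers": 1}, {"delta_pos": [-0.0003, 0.0009, 0.056], "turn": [0, 0, 0], "fingers": 1}]}}

```text
clock: 8.78
position: [0.5503, -0.0628, 0.0839]
ee_rot: [1.0, 0.001, 0.0, 0.0]
ft_force: [0.9, -0.3, -1.9]
grip_width: 0.366
grasp_force: 50.0
```

Call:
{"api": "move_arm", "payload": {"plan": [{"delta_pos": [-0.0002, -0.0017, 0], "turn": [0, 0, 0], "fingers": 1}, {"delta_pos": [-0.0002, -0.0017, 0.002], "turn": [0, 0, 0], "fingers": 1}, {"delta_pos": [-0.0002, -0.0017, 0.004], "turn": [0, 0, 0], "fingers": 1}, {"delta_pos": [-0.0002, -0.0017, 0.006], "turn": [0, 0, 0], "fingers": 1}, {"delta_pos": [-0.0002, -0.0017, 0.006], "turn": [0, 0, 0], "fingers": 1}]}}

```text
clock: 9.4
position: [0.55, -0.0612, 0.0776]
ee_rot: [1.0, 0.001, -0.0, 0.0]
ft_force: [-0.5, -0.7, -2.4]
grip_width: 0.364
grasp_force: 49.9
```

Call:
{"api": "move_arm", "payload": {"plan": [{"delta_pos": [0, 0, 0.004], "turn": [0, 0, 0], "fingers": 1}, {"delta_pos": [0, 0, 0.008], "turn": [0, 0, 0], "fingers": 1}, {"delta_pos": [0, 0, 0.012], "turn": [0, 0, 0], "fingers": 1}, {"delta_pos": [0, 0, 0.015], "turn": [0, 0, 0], "fingers": 1}, {"delta_pos": [0, 0, 0.016], "turn": [0, 0, 0], "fingers": 1}, {"delta_pos": [0, 0, 0.016], "turn": [0, 0, 0], "fingers": 1}]}}

```text
clock: 10.15
position: [0.55, -0.0611, 0.0617]
ee_rot: [1.0, 0.001, -0.0, 0.0]
ft_force: [1.1, -1.3, -3.3]
grip_width: 0.362
grasp_force: 49.9
```

Call:
{"api": "move_arm", "payload": {"plan": [{"delta_pos": [0, 0, 0.001], "turn": [0, 0, 0], "fingers": 1}, {"delta_pos": [0, 0, 0.002], "turn": [0, 0, 0], "fingers": 1}, {"delta_pos": [0, 0, 0.003], "turn": [0, 0, 0], "fingers": 1}, {"delta_pos": [0, 0, 0.003], "turn": [0, 0, 0], "fingers": 1}]}}

```text
clock: 10.65
position: [0.5511, -0.061, 0.0602]
ee_rot: [1.0, 0.001, 0.001, 0.0]
ft_force: [-1.9, -0.8, 8.1]
grip_width: 0.368
grasp_force: 50.8
```

Call:
{"api": "move_arm", "payload": {"plan": [{"delta_pos": [0, 0, -0.0015], "turn": [0, 0, 0], "fingers": 1}, {"delta_pos": [0, 0, -0.0015], "turn": [0, 0, 0], "fingers": 0}, {"delta_pos": [0, 0, -0.0015], "turn": [0, 0, 0], "fingers": 0}, {"delta_pos": [0, 0, -0.0015], "turn": [0, 0, 0], "fingers": 0}, {"delta_pos": [0, 0, -0.0015], "turn": [0, 0, 0], "fingers": 0}, {"delta_pos": [0, 0, -0.01], "turn": [0, 0, 0], "fingers": 0}, {"delta_pos": [0, 0, -0.04], "turn": [0, 0, 0], "fingers": 0}, {"delta_pos": [0, 0, -0.08], "turn": [0, 0, 0], "fingers": 0}, {"delta_pos": [0, 0, -0.12], "turn": [0, 0, 0], "fingers": 0}, {"delta_pos": [0, 0, -0.16], "turn": [0, 0, 0], "fingers": 0}, {"delta_pos": [0, 0, -0.19], "turn": [0, 0, 0], "fingers": 0}, {"delta_pos": [0, 0, -0.19], "turn": [0, 0, 0], "fingers": 0}]}}

```text
clock: 12.15
position: [0.5513, -0.0609, 0.252]
ee_rot: [1.0, 0.001, 0.002, 0.0]
ft_force: [-0.3, 0.1, -0.2]
grip_width: 0.999
grasp_force: 0.0
```

Call:
{"api": "move_arm", "payload": {"plan": [{"delta_pos": [0, 0, 0], "turn": [0, 0, 0], "fingers": 0}, {"delta_pos": [0, 0, 0], "turn": [0, 0, 0], "fingers": 0}]}}

```text
clock: 12.4
position: [0.5496, -0.061, 0.2479]
ee_rot: [1.0, 0.001, -0.001, -0.0]
ft_force: [-0.2, 0.2, 0.4]
grip_width: 1.002
grasp_force: 0.0
```

```bash
cat > pm.py <<'E'
from h import *
from m2 import ell
import sys
o,c=wrist(sys.argv[1]); W=pts(c)
near=np.hypot(W[...,0]-.55,W[...,1]+.062)<.04
for a,b,h in ((.11,.126,.12),(.097,.105,.1)):
    m=near&(W[...,2]>a)&(W[...,2]<b); q=W[m]; print(len(q),((q.min(0)+q.max(0))/2).round(4),q.max(0).round(4),(q.max(0)-q.min(0)).round(4),ell(c,m,h))
E
python3 pm.py w7
```

```text
{'clock': 12.4, 'position': [0.5496, -0.061, 0.2479], 'ee_rot': [1.0, 0.0012, -0.0008, -0.0001], 'ft_force': [-0.2132, 0.178, 0.4428], 'grip_width': 1.0024, 'grasp_force': 0.0, 'joint_pos': [0.5065, 0.2007, -0.5488, 1.5761, 0.1055, 1.3962, -1.6202]}
461 [ 0.55   -0.0612  0.1151] [ 0.5593 -0.0525  0.1201] [0.0185 0.0175 0.01  ] (array([314.5, 221.5]), array([552.3, -61.2]), array([17.3, 17.8]))
821 [ 0.55   -0.0612  0.1003] [ 0.5662 -0.045   0.1035] [0.0325 0.0324 0.0065] (array([314.5, 216.9]), array([550.5, -61.2]), array([31.6, 31.9]))
```

The pen is seated: its shoulder is at z = 0.100 and its stud tip at 0.120. Next, the cap.

Call:
{"api": "move_arm", "payload": {"plan": [{"delta_pos": [-0.014, 0.05, 0], "turn": [0, 0, 0], "fingers": 0}, {"delta_pos": [-0.028, 0.1, 0], "turn": [0, 0, 0], "fingers": 0}, {"delta_pos": [-0.042, 0.15, 0], "turn": [0, 0, 0], "fingers": 0}, {"delta_pos": [-0.056, 0.197, 0], "turn": [0, 0, 0], "fingers": 0}, {"delta_pos": [-0.056, 0.197, 0], "turn": [0, 0, 0], "fingers": 0}, {"delta_pos": [-0.056, 0.197, 0], "turn": [0, 0, 0], "fingers": 0}, {"delta_pos": [-0.056, 0.197, 0], "turn": [0, 0, 0], "fingers": 0}]}}

```text
clock: 13.32
position: [0.4952, -0.2567, 0.2488]
ee_rot: [1.0, 0.002, 0.0, -0.0]
ft_force: [0.3, -1.0, 0.4]
grip_width: 1.001
grasp_force: 0.0
```

```bash
python3 - <<'E'
from m2 import *
o,c=wrist("w8"); W=pts(c)
m=(np.hypot(W[...,0]-.494,W[...,1]+.258)<.03)&(W[...,2]>.033)&(W[...,2]<.04); q=W[m]
print(len(q),((q.min(0)+q.max(0))/2).round(4),(q.max(0)-q.min(0)).round(4),ell(c,m,.036))
E
```

```text
{'clock': 13.325, 'position': [0.4952, -0.2567, 0.2488], 'ee_rot': [1.0, 0.0024, 0.0, -0.0002], 'ft_force': [0.2539, -1.0232, 0.3563], 'grip_width': 1.0008, 'grasp_force': 0.0, 'joint_pos': [0.7529, 0.1937, -0.4089, 1.5702, 0.0774, 1.3939, -1.2289]}
894 [ 0.4937 -0.2591  0.0351] [0.0328 0.0322 0.0041] (array([317.1, 201.3]), array([ 494.3, -259.5]), array([31.6, 32. ]))
```

Call:
{"api": "move_arm", "payload": {"plan": [{"delta_pos": [0, 0, 0.03], "turn": [0, 0, 0], "fingers": 0}, {"delta_pos": [0, 0, 0.08], "turn": [0, 0, 0], "fingers": 0}, {"delta_pos": [0, 0, 0.13], "turn": [0, 0, 0], "fingers": 0}, {"delta_pos": [0, 0, 0.17], "turn": [0, 0, 0], "fingers": 0}, {"delta_pos": [0, 0, 0.2], "turn": [0, 0, 0], "fingers": 0}, {"delta_pos": [0, 0, 0.216], "turn": [0, 0, 0], "fingers": 0}, {"delta_pos": [0, 0, 0.222], "turn": [0, 0, 0], "fingers": 0}, {"delta_pos": [0, 0, 0.222], "turn": [0, 0, 0], "fingers": 0}, {"delta_pos": [0, 0, 0.222], "turn": [0, 0, 0], "fingers": 0}]}}

```text
clock: 14.5
position: [0.4954, -0.2585, 0.0281]
ee_rot: [1.0, 0.001, 0.001, 0.0]
ft_force: [-0.0, 0.6, 0.5]
grip_width: 0.999
grasp_force: 0.0
```

Call:
{"api": "move_arm", "payload": {"plan": [{"delta_pos": [-0.0013, 0, 0.005], "turn": [0, 0, 0], "fingers": 0}, {"delta_pos": [-0.0013, 0, 0.01], "turn": [0, 0, 0], "fingers": 0}, {"delta_pos": [-0.0013, 0, 0.011], "turn": [0, 0, 0], "fingers": 0}, {"delta_pos": [-0.0013, 0, 0.011], "turn": [0, 0, 0], "fingers": 0}]}}

```text
clock: 15.0
position: [0.4933, -0.2582, 0.0158]
ee_rot: [1.0, 0.001, -0.0, -0.0]
ft_force: [-0.1, -0.0, 0.0]
grip_width: 1.002
grasp_force: 0.0
```

Call:
{"api": "move_arm", "payload": {"plan": [{"delta_pos": [0.0005, 0, -0.001], "turn": [0, 0, 0], "fingers": 0.4}, {"delta_pos": [0.0005, 0, -0.001], "turn": [0, 0, 0], "fingers": 0.7}, {"delta_pos": [0.0005, 0, -0.001], "turn": [0, 0, 0], "fingers": 1}, {"delta_pos": [0.0005, 0, -0.001], "turn": [0, 0, 0], "fingers": 1}, {"delta_pos": [0.0005, 0, -0.001], "turn": [0, 0, 0], "fingers": 1}, {"delta_pos": [0.0005, 0, -0.001], "turn": [0, 0, 0], "fingers": 1}], "force": 60}}

```text
clock: 15.75
position: [0.4948, -0.2583, 0.0178]
ee_rot: [1.0, 0.001, 0.001, 0.0]
ft_force: [1.1, 0.3, 6.4]
grip_width: 0.0
grasp_force: 3.1
```

Call:
{"api": "move_arm", "payload": {"plan": [{"delta_pos": [0, 0, 0], "turn": [0, 0, 0], "fingers": 1}, {"delta_pos": [0, 0, -0.01], "turn": [0, 0, 0], "fingers": 1}, {"delta_pos": [0, 0, -0.05], "turn": [0, 0, 0], "fingers": 1}, {"delta_pos": [0, 0, -0.1], "turn": [0, 0, 0], "fingers": 1}, {"delta_pos": [0, 0, -0.14], "turn": [0, 0, 0], "fingers": 1}, {"delta_pos": [0, 0, -0.16], "turn": [0, 0, 0], "fingers": 1}, {"delta_pos": [0, 0, -0.16], "turn": [0, 0, 0], "fingers": 1}, {"delta_pos": [0, 0, -0.16], "turn": [0, 0, 0], "fingers": 1}]}}

```text
clock: 16.75
position: [0.4932, -0.258, 0.176]
ee_rot: [1.0, 0.001, -0.001, -0.0]
ft_force: [0.2, 0.6, -0.4]
grip_width: 0.001
grasp_force: 0.0
```

```bash
cat > cm.py <<'E'
from m2 import *
import sys
o,c=wrist(sys.argv[1]); W=pts(c); p=o["position"]; hsv=cv2.cvtColor(c["color"],cv2.COLOR_RGB2HSV)
d=(W-p)
m=(np.abs(d[...,0])<.022)&(np.abs(d[...,1])<.0175)&(np.abs(d[...,2]-.02)<.004)&(hsv[...,2]>120)
q=d[m]; print(len(q),((q.min(0)+q.max(0))/2).round(4),(q.max(0)-q.min(0)).round(4),np.median(q,0).round(4)); k=ell(c,m,p[2]+.02); print(k, k[1]-1000*p[:2])
E
python3 cm.py w9
```

```text
{'clock': 16.75, 'position': [0.4932, -0.258, 0.176], 'ee_rot': [1.0, 0.0012, -0.0006, -0.0002], 'ft_force': [0.1514, 0.5734, -0.3537], 'grip_width': 0.0007, 'grasp_force': 0.0, 'joint_pos': [0.7551, 0.2355, -0.4095, 1.6768, 0.098, 1.2509, -1.2437]}
54 [ 0.0112 -0.0009  0.0224] [0.0012 0.0132 0.0031] [ 0.0111 -0.0043  0.0228]
(array([327.5, 304.9]), array([ 503.1, -263.9]), array([1.1, 5. ])) [ 9.85373722 -5.87162865]
```

The gripper closed on nothing. I'll locate the cap numerically.

```bash
cat > fc.py <<'E'
from m2 import *
import sys
def find(c,n):
    W=pts(c); m=((W[...,2]>.015)&(W[...,2]<.06)&(np.hypot(W[...,0]-.494,W[...,1]+.258)<.13)&(W[...,1]<-.13)).astype(np.uint8)
    N,L,S,C=cv2.connectedComponentsWithStats(m)
    for i in range(1,N):
        if S[i,4]>30: q=W[L==i]; print(n,S[i],C[i].round(0),q.min(0).round(3),q.max(0).round(3),np.median(q,0).round(3),c["color"][L==i].mean(0).round(0))
if __name__=="__main__":
    find(camera("top"),"top"); c=camera("scene"); find(c,"scene"); find(dict(np.load("w9.npz")),"w9")
E
python3 fc.py
```

```text
top [417 260  13  11  47] [421. 266.] [ 0.479 -0.269  0.016] [ 0.507 -0.239  0.04 ] [ 0.485 -0.245  0.035] [195. 187. 170.]
scene [183 267  17  18 226] [191. 275.] [ 0.474 -0.274  0.015] [ 0.51  -0.24   0.041] [ 0.496 -0.257  0.036] [167. 165. 153.]
w9 [ 295  194   43   47 1580] [316. 217.] [ 0.477 -0.276  0.015] [ 0.511 -0.243  0.037] [ 0.496 -0.259  0.034] [229. 229. 225.]
```

The cap still stands in place, unmoved. I'll retry with a stepwise close so I can watch the width.

Call:
{"api": "move_arm", "payload": {"plan": [{"delta_pos": [0, 0, 0], "turn": [0, 0, 0], "fingers": 0}, {"delta_pos": [0, 0, 0], "turn": [0, 0, 0], "fingers": 0}, {"delta_pos": [0, 0, 0], "turn": [0, 0, 0], "fingers": 0}, {"delta_pos": [0, 0, 0], "turn": [0, 0, 0], "fingers": 0}, {"delta_pos": [0, 0, 0.04], "turn": [0, 0, 0], "fingers": 0}, {"delta_pos": [0, 0, 0.09], "turn": [0, 0, 0], "fingers": 0}, {"delta_pos": [0, 0, 0.13], "turn": [0, 0, 0], "fingers": 0}, {"delta_pos": [0, 0, 0.15], "turn": [0, 0, 0], "fingers": 0}, {"delta_pos": [0, 0, 0.157], "turn": [0, 0, 0], "fingers": 0}, {"delta_pos": [0, 0, 0.159], "turn": [0, 0, 0], "fingers": 0}, {"delta_pos": [0, 0, 0.159], "turn": [0, 0, 0], "fingers": 0}], "force": 30}}

```text
clock: 18.27
position: [0.4944, -0.2585, 0.0188]
ee_rot: [1.0, 0.001, 0.001, 0.0]
ft_force: [0.9, -0.8, 0.8]
grip_width: 0.996
grasp_force: 0.0
```

Call:
{"api": "move_arm", "payload": {"plan": [{"delta_pos": [0, 0, 0], "turn": [0, 0, 0], "fingers": 0.5}, {"delta_pos": [0, 0, 0], "turn": [0, 0, 0], "fingers": 0.5}, {"delta_pos": [0, 0, 0], "turn": [0, 0, 0], "fingers": 0.5}]}}

```text
clock: 18.65
position: [0.4939, -0.2583, 0.0182]
ee_rot: [1.0, 0.001, 0.0, 0.0]
ft_force: [0.0, -0.2, 0.9]
grip_width: 0.499
grasp_force: 0.0
```

Call:
{"api": "move_arm", "payload": {"plan": [{"delta_pos": [0, 0, 0], "turn": [0, 0, 0], "fingers": 0.62}, {"delta_pos": [0, 0, 0], "turn": [0, 0, 0], "fingers": 0.65}]}}

```text
clock: 18.9
position: [0.4938, -0.2582, 0.0179]
ee_rot: [1.0, 0.001, -0.0, 0.0]
ft_force: [0.1, 0.1, 0.4]
grip_width: 0.351
grasp_force: 0.0
```

```bash
python3 -c "
from fc import *
o,c=wrist('w10'); find(c,'w'); find(camera('scene'),'s')"
```

```text
{'clock': 18.9, 'position': [0.4938, -0.2582, 0.0179], 'ee_rot': [1.0, 0.0012, -0.0, 0.0], 'ft_force': [0.1074, 0.0799, 0.3864], 'grip_width': 0.3511, 'grasp_force': 0.0, 'joint_pos': [0.7258, 0.4075, -0.3859, 1.8247, 0.1852, 0.9447, -1.309]}
w [ 231  266  170  119 8551] [316. 318.] [ 0.477 -0.288  0.015] [ 0.511 -0.23   0.06 ] [ 0.501 -0.259  0.035] [159. 159. 149.]
s [177 266  26  19 268] [191. 275.] [ 0.475 -0.285  0.015] [ 0.51  -0.229  0.06 ] [ 0.499 -0.257  0.036] [121. 120. 111.]
```

View pics/w10.png

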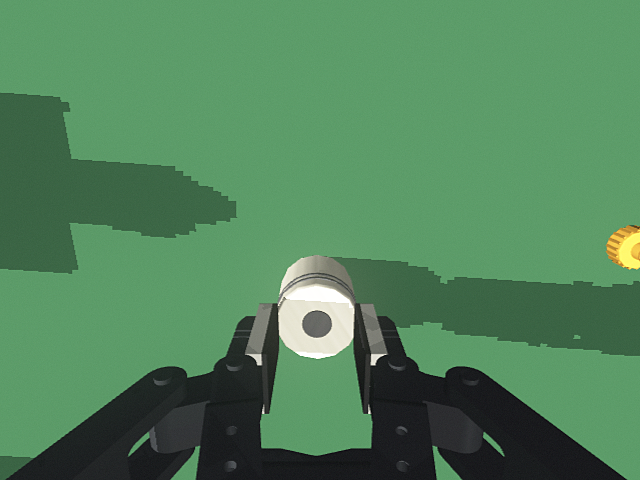

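The cap is between the pads at (317,325), but the pads' width reads 30 mm with no force on them. From the depth data, I'll see where the pads really are relative to the cap.

```bash
python3 - <<'E'
from h import *
c=dict(np.load("w10.npz")); T=c["tool_from_camera"]; z=c["range_z"]
v,u=np.mgrid[:480,:640]; P=np.stack([(u-c["cx"])/c["fx"]*z,(v-c["cy"])/c["fy"]*z,z],-1)@T[:3,:3].T+T[:3,3]
P=(P*1000).round(1)
for uv in [(264,310),(264,340),(256,350),(275,305),(268,300),(272,340),(268,370),(266,400),(365,310),(360,340),(370,355),(365,375),(366,405),(317,262),(317,290),(317,300),(317,325),(317,350),(345,300),(352,325)]: print(uv,P[uv[1],uv[0]],c["color"][uv[1],uv[0]])
E
```

```text
(264, 310) [ 11.4 -17.9 -27. ] [130 133 124]
(264, 340) [ 10.6 -15.7 -46.1] [76 77 70]
(256, 350) [ 11.4 -17.2 -52.9] [127 127 118]
(275, 305) [ 10.8 -14.4 -21.9] [50 55 46]
(268, 300) [ -7.8 -22.4  20. ] [ 98 157 108]
(272, 340) [  5.7 -14.1 -38.1] [45 48 41]
(268, 370) [  3.1 -14.1 -51.4] [33 38 34]
(266, 400) [ -5.9 -14.7 -54.3] [52 53 53]
(365, 310) [ 11.1  19.1 -26.6] [128 130 120]
(360, 340) [  7.5  15.8 -41. ] [34 38 32]
(370, 355) [ 11.   17.2 -55.1] [35 37 34]
(365, 375) [  3.7  16.1 -54.8] [51 50 48]
(366, 405) [ -7.3  16.8 -55. ] [46 48 47]
(317, 262) [16.7  1.6  8.3] [147 147 131]
(317, 290) [ 14.5   1.5 -16.5] [254 254 252]
(317, 300) [ 10.2   1.5 -16.5] [255 255 255]
(317, 325) [ -0.3   1.5 -17.4] [105 107 102]
(317, 350) [-12.8   1.5 -15.8] [230 227 208]
(345, 300) [ 10.1  12.5 -16.3] [255 255 254]
(352, 325) [ -0.7  15.5 -16.8] [248 246 230]
```

The depth shows the pad tips at tool z = -22 mm, about 30 mm behind where the interface text puts them. So they closed just above the cap's top, which fits the 6 N reading. I'll open and descend further in steps, watching the force.

Call:
{"api": "move_arm", "payload": {"plan": [{"delta_pos": [0, 0, 0], "turn": [0, 0, 0], "fingers": 0}, {"delta_pos": [0, 0, 0], "turn": [0, 0, 0], "fingers": 0}, {"delta_pos": [0, 0, 0], "turn": [0, 0, 0], "fingers": 0}, {"delta_pos": [0, 0, 0.004], "turn": [0, 0, 0], "fingers": 0}, {"delta_pos": [0, 0, 0.008], "turn": [0, 0, 0], "fingers": 0}, {"delta_pos": [0, 0, 0.012], "turn": [0, 0, 0], "fingers": 0}, {"delta_pos": [0, 0, 0.012], "turn": [0, 0, 0], "fingers": 0}]}}

```text
clock: 19.88
position: [0.4935, -0.258, 0.0055]
ee_rot: [1.0, 0.001, -0.0, -0.0]
ft_force: [0.4, -0.3, 0.1]
grip_width: 1.0
grasp_force: 0.0
```

```bash
cat > tp.py <<'E'
from h import *
import sys
o,c=wrist(sys.argv[1]); T=c["tool_from_camera"]; z=c["range_z"]; p=o["position"]
W=pts(c); v,u=np.mgrid[:480,:640]; P=np.stack([(u-c["cx"])/c["fx"]*z,(v-c["cy"])/c["fy"]*z,z],-1)@T[:3,:3].T+T[:3,3]
m=(np.abs(P[...,0]-11)<99)&(P[...,0]>.004)&(P[...,0]<.014)&(np.abs(P[...,1])>.0185)&(np.abs(P[...,1])<.06)&(z>0)&(W[...,2]>.012)&(c["color"].max(-1)<160)&(c["color"].std(-1)<12)
for s in (-1,1):
    q=P[m&(P[...,1]*s>0)]; print("pad",s,len(q),np.percentile(q[:,2],[50,90,99]).round(4), np.percentile(np.abs(q[:,1]),[1,50]).round(4))
E
python3 tp.py w11
```

```text
{'clock': 19.875, 'position': [0.4935, -0.258, 0.0055], 'ee_rot': [1.0, 0.0012, -0.0003, -0.0002], 'ft_force': [0.3979, -0.3386, 0.1268], 'grip_width': 0.9996, 'grasp_force': 0.0, 'joint_pos': [0.7218, 0.425, -0.3819, 1.8318, 0.1939, 0.9221, -1.3154]}
pad -1 7780 [-0.0765 -0.0454 -0.0343] [0.0362 0.0466]
pad 1 7092 [-0.0751 -0.0444 -0.0341] [0.0195 0.0473]
```

Call:
{"api": "move_arm", "payload": {"plan": [{"delta_pos": [0.0003, 0, 0.005], "turn": [0, 0, 0], "fingers": 0}, {"delta_pos": [0.0003, 0, 0.01], "turn": [0, 0, 0], "fingers": 0}, {"delta_pos": [0.0003, 0, 0.015], "turn": [0, 0, 0], "fingers": 0}, {"delta_pos": [0.0003, 0, 0.018], "turn": [0, 0, 0], "fingers": 0}, {"delta_pos": [0.0003, 0, 0.018], "turn": [0, 0, 0], "fingers": 0}, {"delta_pos": [0.0003, 0, 0.018], "turn": [0, 0, 0], "fingers": 0.5}, {"delta_pos": [0.0003, 0, 0.018], "turn": [0, 0, 0], "fingers": 0.5}, {"delta_pos": [0.0003, 0, 0.018], "turn": [0, 0, 0], "fingers": 0.5}]}}

```text
clock: 20.92
position: [0.4942, -0.2583, -0.0119]
ee_rot: [1.0, 0.001, 0.0, 0.0]
ft_force: [1.1, -0.3, -0.1]
grip_width: 0.501
grasp_force: 0.0
```

Call:
{"api": "move_arm", "payload": {"plan": [{"delta_pos": [0, 0, 0], "turn": [0, 0, 0], "fingers": 0.7}, {"delta_pos": [0, 0, 0], "turn": [0, 0, 0], "fingers": 1}, {"delta_pos": [0, 0, 0], "turn": [0, 0, 0], "fingers": 1}, {"delta_pos": [0, 0, 0], "turn": [0, 0, 0], "fingers": 1}, {"delta_pos": [0, 0, 0], "turn": [0, 0, 0], "fingers": 1}], "force": 60}}

```text
clock: 21.55
position: [0.4943, -0.2584, -0.0116]
ee_rot: [1.0, 0.001, 0.0, 0.0]
ft_force: [-1.8, 2.1, 5.2]
grip_width: 0.382
grasp_force: 59.2
```

Gripped. Now lift and measure the cap in the hand.

Call:
{"api": "move_arm", "payload": {"plan": [{"delta_pos": [0, 0, -0.005], "turn": [0, 0, 0], "fingers": 1}, {"delta_pos": [0, 0, -0.02], "turn": [0, 0, 0], "fingers": 1}, {"delta_pos": [0, 0, -0.06], "turn": [0, 0, 0], "fingers": 1}, {"delta_pos": [0, 0, -0.1], "turn": [0, 0, 0], "fingers": 1}, {"delta_pos": [0, 0, -0.14], "turn": [0, 0, 0], "fingers": 1}, {"delta_pos": [0, 0, -0.165], "turn": [0, 0, 0], "fingers": 1}, {"delta_pos": [0, 0, -0.175], "turn": [0, 0, 0], "fingers": 1}, {"delta_pos": [0, 0, -0.175], "turn": [0, 0, 0], "fingers": 1}, {"delta_pos": [0, 0, -0.175], "turn": [0, 0, 0], "fingers": 1}]}}

```text
clock: 22.68
position: [0.4935, -0.2579, 0.1617]
ee_rot: [1.0, 0.001, -0.001, -0.0]
ft_force: [0.6, -0.4, -2.2]
grip_width: 0.377
grasp_force: 59.9
```

```bash
cat > cp.py <<'E'
from h import *
import sys
o,c=wrist(sys.argv[1]); T=c["tool_from_camera"]; z=c["range_z"]
v,u=np.mgrid[:480,:640]; P=np.stack([(u-c["cx"])/c["fx"]*z,(v-c["cy"])/c["fy"]*z,z],-1)@T[:3,:3].T+T[:3,3]
hsv=cv2.cvtColor(c["color"],cv2.COLOR_RGB2HSV)
m=(z>0)&(np.abs(P[...,0])<.025)&(np.abs(P[...,1])<.02)&(P[...,2]>-.056)&(P[...,2]<-.040)&(hsv[...,2]>160)&(hsv[...,1]<50)
q=P[m]; print("captop",len(q),np.percentile(q,[1,50,99],axis=0).round(4).tolist())
f=m&(P[...,2]<-.044); q=P[f]; print("flat",len(q),q.min(0).round(4),q.max(0).round(4),((q.min(0)+q.max(0))/2).round(4)); A=np.c_[q[:,:2],np.ones(len(q))]; print("plane",np.linalg.lstsq(A,q[:,2],rcond=None)[0].round(4))
E
python3 cp.py w12
```

```text
{'clock': 22.675, 'position': [0.4935, -0.2579, 0.1617], 'ee_rot': [1.0, 0.0013, -0.0008, -0.0005], 'ft_force': [0.586, -0.3993, -2.168], 'grip_width': 0.3768, 'grasp_force': 59.8748, 'joint_pos': [0.7561, 0.2479, -0.4121, 1.6937, 0.1044, 1.2237, -1.2488]}
captop 6031 [[-0.0153, -0.0175, -0.0551], [0.0026, 0.0004, -0.0457], [0.0158, 0.0171, -0.0414]]
flat 5831 [-0.0172 -0.02   -0.0559] [ 0.0168  0.02   -0.044 ] [-0.0002  0.     -0.05  ]
plane [-0.0163  0.0128 -0.0459]
```

Call:
{"api": "move_arm", "payload": {"plan": [{"delta_pos": [0.005, -0.017, 0], "turn": [0, 0, 0], "fingers": 1}, {"delta_pos": [0.014, -0.05, 0], "turn": [0, 0, 0], "fingers": 1}, {"delta_pos": [0.026, -0.09, 0], "turn": [0, 0, 0], "fingers": 1}, {"delta_pos": [0.038, -0.13, 0], "turn": [0, 0, 0], "fingers": 1}, {"delta_pos": [0.049, -0.17, 0], "turn": [0, 0, 0], "fingers": 1}, {"delta_pos": [0.055, -0.19, 0], "turn": [0, 0, 0], "fingers": 1}, {"delta_pos": [0.0573, -0.1973, 0], "turn": [0, 0, 0], "fingers": 1}, {"delta_pos": [0.0573, -0.1973, 0], "turn": [0, 0, 0], "fingers": 1}, {"delta_pos": [0.0573, -0.1973, 0], "turn": [0, 0, 0], "fingers": 1}, {"delta_pos": [0.0573, -0.1973, 0], "turn": [0, 0, 0], "fingers": 1}]}}

```text
clock: 23.98
position: [0.5508, -0.0618, 0.1629]
ee_rot: [1.0, 0.0, -0.0, 0.0]
ft_force: [0.1, -0.1, -1.3]
grip_width: 0.379
grasp_force: 59.9
```

Call:
{"api": "move_arm", "payload": {"plan": [{"delta_pos": [-0.0005, -0.0012, 0.01], "turn": [0, 0, 0], "fingers": 1}, {"delta_pos": [-0.0005, -0.0012, 0.025], "turn": [0, 0, 0], "fingers": 1}, {"delta_pos": [-0.0005, -0.0012, 0.037], "turn": [0, 0, 0], "fingers": 1}, {"delta_pos": [-0.0005, -0.0012, 0.045], "turn": [0, 0, 0], "fingers": 1}, {"delta_pos": [-0.0005, -0.0012, 0.051], "turn": [0, 0, 0], "fingers": 1}, {"delta_pos": [-0.0005, -0.0012, 0.056], "turn": [0, 0, 0], "fingers": 1}, {"delta_pos": [-0.0005, -0.0012, 0.059], "turn": [0, 0, 0], "fingers": 1}, {"delta_pos": [-0.0005, -0.0012, 0.059], "turn": [0, 0, 0], "fingers": 1}]}}

```text
clock: 24.98
position: [0.5505, -0.0596, 0.1039]
ee_rot: [1.0, 0.001, 0.0, 0.0]
ft_force: [1.1, 0.2, -1.7]
grip_width: 0.383
grasp_force: 59.9
```

```bash
python3 cp.py w13; python3 - <<'E'
from m2 import *
c=camera("scene"); W=pts(c); m=(np.hypot(W[...,0]-.55,W[...,1]+.061)<.021)&(W[...,2]>.045)&(W[...,2]<.17); q=W[m]
for a in np.arange(.05,.165,.01):
    s=q[(q[:,2]>a)&(q[:,2]<a+.01)]
    if len(s)>3: print(round(a,3),len(s),np.median(s,0).round(4),(s.max(0)-s.min(0)).round(3))
E
```

```text
{'clock': 24.975, 'position': [0.5505, -0.0596, 0.1039], 'ee_rot': [1.0, 0.0012, 0.0, 0.0], 'ft_force': [1.0989, 0.2276, -1.7447], 'grip_width': 0.3832, 'grasp_force': 59.8821, 'joint_pos': [0.4812, 0.3131, -0.5326, 1.7612, 0.1752, 1.1145, -1.6761]}
captop 5811 [[-0.0154, -0.0174, -0.0548], [0.0021, 0.0004, -0.0457], [0.0156, 0.0168, -0.0419]]
flat 5680 [-0.0172 -0.0199 -0.0559] [ 0.0169  0.02   -0.044 ] [-0.0001  0.     -0.05  ]
plane [-0.0157  0.0145 -0.0459]
0.05 26 [ 0.5599 -0.0645  0.0552] [0.013 0.027 0.009]
0.06 30 [ 0.56   -0.0625  0.0648] [0.018 0.028 0.009]
0.07 25 [ 0.56   -0.0655  0.0756] [0.016 0.024 0.009]
0.08 20 [ 0.5603 -0.0622  0.0848] [0.014 0.028 0.009]
0.09 37 [ 0.5591 -0.0666  0.0964] [0.019 0.032 0.009]
0.1 45 [ 0.5589 -0.0617  0.1021] [0.016 0.027 0.009]
0.11 12 [ 0.5623 -0.0608  0.1192] [0.013 0.031 0.003]
0.12 33 [ 0.5609 -0.0592  0.1258] [0.014 0.038 0.008]
0.13 35 [ 0.5609 -0.066   0.1349] [0.013 0.038 0.01 ]
0.14 53 [ 0.5602 -0.0611  0.1455] [0.033 0.039 0.01 ]
0.15 152 [ 0.5517 -0.0557  0.1525] [0.032 0.038 0.01 ]
0.16 10 [ 0.5549 -0.0422  0.1628] [0.014 0.039 0.008]
```

Call:
{"api": "move_arm", "payload": {"plan": [{"delta_pos": [-0.0002, 0.0008, 0.001], "turn": [0, 0, 0], "fingers": 1}, {"delta_pos": [-0.0002, 0.0008, 0.002], "turn": [0, 0, 0], "fingers": 1}, {"delta_pos": [-0.0002, 0.0008, 0.003], "turn": [0, 0, 0], "fingers": 1}, {"delta_pos": [-0.0002, 0.0008, 0.004], "turn": [0, 0, 0], "fingers": 1}, {"delta_pos": [-0.0002, 0.0008, 0.004], "turn": [0, 0, 0], "fingers": 1}], "force": 80}}

```text
clock: 25.7
position: [0.5502, -0.0603, 0.0998]
ee_rot: [1.0, 0.001, -0.0, 0.0]
ft_force: [0.2, -0.4, -0.8]
grip_width: 0.372
grasp_force: 79.6
```

Call:
{"api": "move_arm", "payload": {"plan": [{"delta_pos": [0, 0, 0.001], "turn": [0, 0, 0], "fingers": 1}, {"delta_pos": [0, 0, 0.002], "turn": [0, 0, 0], "fingers": 1}, {"delta_pos": [0, 0, 0.002], "turn": [0, 0, 0], "fingers": 1}]}}

```text
clock: 26.08
position: [0.5504, -0.0603, 0.098]
ee_rot: [1.0, 0.001, 0.0, 0.0]
ft_force: [0.7, 0.5, -1.1]
grip_width: 0.375
grasp_force: 79.9
```

Call:
{"api": "move_arm", "payload": {"plan": [{"delta_pos": [0, 0, 0.001], "turn": [0, 0, 0], "fingers": 1}, {"delta_pos": [0, 0, 0.002], "turn": [0, 0, 0], "fingers": 1}, {"delta_pos": [0, 0, 0.002], "turn": [0, 0, 0], "fingers": 1}]}}

```text
clock: 26.45
position: [0.5512, -0.0604, 0.0971]
ee_rot: [1.0, 0.001, 0.001, 0.0]
ft_force: [-0.6, -0.2, 6.9]
grip_width: 0.375
grasp_force: 80.8
```

Call:
{"api": "move_arm", "payload": {"plan": [{"delta_pos": [0, 0, 0.001], "turn": [0, 0, 0], "fingers": 1}, {"delta_pos": [0, 0, 0.001], "turn": [0, 0, 0], "fingers": 1}]}}

```text
clock: 26.7
position: [0.5512, -0.0604, 0.096]
ee_rot: [1.0, 0.001, 0.001, 0.0]
ft_force: [-0.6, 0.5, 6.2]
grip_width: 0.373
grasp_force: 80.7
```

Call:
{"api": "move_arm", "payload": {"plan": [{"delta_pos": [0, 0, 0.001], "turn": [0, 0, 0], "fingers": 1}, {"delta_pos": [0, 0, 0.001], "turn": [0, 0, 0], "fingers": 1}]}}

```text
clock: 26.95
position: [0.5504, -0.0604, 0.0941]
ee_rot: [1.0, 0.001, 0.0, 0.0]
ft_force: [-0.2, -0.3, 1.6]
grip_width: 0.374
grasp_force: 80.1
```

The force rose to about 8 N, then dropped: that was the click. I'll keep pressing.

Call:
{"api": "move_arm", "payload": {"plan": [{"delta_pos": [0, 0, 0.001], "turn": [0, 0, 0], "fingers": 1}, {"delta_pos": [0, 0, 0.002], "turn": [0, 0, 0], "fingers": 1}, {"delta_pos": [0, 0, 0.003], "turn": [0, 0, 0], "fingers": 1}, {"delta_pos": [0, 0, 0.003], "turn": [0, 0, 0], "fingers": 1}]}}

```text
clock: 27.45
position: [0.5503, -0.0604, 0.0909]
ee_rot: [1.0, 0.001, 0.0, 0.0]
ft_force: [-0.5, 0.2, 0.4]
grip_width: 0.37
grasp_force: 80.3
```

Call:
{"api": "move_arm", "payload": {"plan": [{"delta_pos": [0, 0, 0.001], "turn": [0, 0, 0], "fingers": 1}, {"delta_pos": [0, 0, 0.002], "turn": [0, 0, 0], "fingers": 1}, {"delta_pos": [0, 0, 0.002], "turn": [0, 0, 0], "fingers": 1}]}}

```text
clock: 27.82
position: [0.5506, -0.0604, 0.0894]
ee_rot: [1.0, 0.001, 0.0, 0.0]
ft_force: [-1.1, 1.8, 5.6]
grip_width: 0.367
grasp_force: 80.8
```

Call:
{"api": "move_arm", "payload": {"plan": [{"delta_pos": [0, 0, 0.001], "turn": [0, 0, 0], "fingers": 1}, {"delta_pos": [0, 0, 0.002], "turn": [0, 0, 0], "fingers": 1}, {"delta_pos": [0, 0, 0.002], "turn": [0, 0, 0], "fingers": 1}]}}

```text
clock: 28.2
position: [0.5515, -0.0604, 0.0886]
ee_rot: [1.0, 0.001, 0.001, 0.0]
ft_force: [-2.9, 0.1, 13.7]
grip_width: 0.373
grasp_force: 81.8
```

Call:
{"api": "move_arm", "payload": {"plan": [{"delta_pos": [-0.0004, 0, 0.0005], "turn": [0, 0, 0], "fingers": 1}, {"delta_pos": [-0.0006, 0, 0.001], "turn": [0, 0, 0], "fingers": 1}, {"delta_pos": [-0.0006, 0, 0.001], "turn": [0, 0, 0], "fingers": 1}, {"delta_pos": [-0.0006, 0, 0.001], "turn": [0, 0, 0], "fingers": 1}, {"delta_pos": [-0.0006, 0, 0.001], "turn": [0, 0, 0], "fingers": 1}]}}

```text
clock: 28.82
position: [0.5516, -0.0604, 0.0885]
ee_rot: [1.0, 0.001, 0.002, 0.0]
ft_force: [-3.0, 0.3, 20.5]
grip_width: 0.374
grasp_force: 82.4
```

```bash
python3 cp.py w14
```

```text
{'clock': 28.825, 'position': [0.5516, -0.0604, 0.0885], 'ee_rot': [1.0, 0.0012, 0.0022, 0.0004], 'ft_force': [-3.004, 0.3349, 20.4997], 'grip_width': 0.3744, 'grasp_force': 82.3931, 'joint_pos': [0.478, 0.3296, -0.529, 1.7767, 0.1873, 1.0807, -1.6839]}
captop 5864 [[-0.0151, -0.017, -0.0549], [0.0023, 0.0004, -0.0457], [0.0157, 0.0167, -0.0423]]
flat 5728 [-0.0166 -0.02   -0.056 ] [ 0.017  0.02  -0.044] [ 0.0002 -0.     -0.05  ]
plane [-0.002   0.0096 -0.0459]
```

The cap is at metal: 7 N more moved it only 0.1 mm. I'll ease the push slightly into the stated range and hold.

Call:
{"api": "move_arm", "payload": {"plan": [{"delta_pos": [0, 0, -0.0003], "turn": [0, 0, 0], "fingers": 1}, {"delta_pos": [0, 0, -0.0003], "turn": [0, 0, 0], "fingers": 1}, {"delta_pos": [0, 0, -0.0003], "turn": [0, 0, 0], "fingers": 1}, {"delta_pos": [0, 0, -0.0003], "turn": [0, 0, 0], "fingers": 1}, {"delta_pos": [0, 0, -0.0003], "turn": [0, 0, 0], "fingers": 1}, {"delta_pos": [0, 0, -0.0003], "turn": [0, 0, 0], "fingers": 1}, {"delta_pos": [0, 0, -0.0003], "turn": [0, 0, 0], "fingers": 1}, {"delta_pos": [0, 0, -0.0003], "turn": [0, 0, 0], "fingers": 1}]}}

```text
clock: 29.88
position: [0.5514, -0.0604, 0.0885]
ee_rot: [1.0, 0.001, 0.002, 0.0]
ft_force: [-2.1, -0.3, 18.3]
grip_width: 0.371
grasp_force: 82.1
```

The push is steady at 18 N with the cap on the metal, so I'm handing in.

```bash
python3 -c "
from workcell import hand_in; print(hand_in())"
```

```text
the job is handed in; nothing more can be done
None
```

The pen is seated to the bottom of the large round well, and the cap clicked on and pressed down to the metal shoulder. I handed the job in at about 30 s, still gripping the cap and pressing with about 18 N; the first grasp had closed just above the cap, pressing its top with about 6 N, and the second one held.

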